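# Free a bench scraper from a hook clamp of unknown thread

### The job

The bench scraper is held in its fixture by a hook clamp whose bolt may have a right-hand or a left-hand thread: find out by feel which way the wing grip gives, and turn it that way until the hook stands well aside, about a quarter turn. Then take the scraper out and lay it flat in the steel tray, the same way up as it lay, leaving the clamp open and the things round about where they are.

Things in the scene. Friction and masses are not known exactly. Their poses are not given: they have to be found in the camera images.
- hook_bolt (a joint): Angle of the vertical hook bolt, rad, positive anticlockwise from above; 0: hook square over the blade. Starts within 0.06 of 0. One way it stops hard within 0.25 rad (0.4 if forced), the other it turns to a stop at 1.4; which way is free varies and cannot be seen. Turns with 0.12 N m and stays where left; its rise is negligible. Beyond 1.05 either way the hook is clear of the scraper.
- wing (a point): Middle of the black wing grip on the bolt's axis, 87 mm above the bench: an upright bar 56 mm long (point y), 14 mm thick (point x), 30 mm high (69 to 99 mm up; a 3.5 mm button on top). Turns with the bolt. Below it a hub 26 mm across and the hook arm, 16 mm wide, top 60 mm up, pointing to the point's -x; under these a grey housing 50 mm across, 48 mm high.
- foot (a point): Underside of the hook's steel foot (12 mm across), 62 mm from the bolt's axis along -x of wing; with the clamp done up it is over the blade, 1 mm above it.
- fixture: Aluminium plate 170 x 190 x 12 mm bolted to the bench, origin on the bench 5 mm to -x of its middle. The scraper lies on it at x -35, y 0 mm, handle to the fixture's +y; bolt axis at x 40, y -55 mm. Pins 14 to 16 mm high round the blade and past the handle's end stop it sliding: lift it straight up 20 mm. Both sides of the handle are free for 40 mm.
- scraper: Bench scraper, blue handle, flat steel blade, 64 x 154 x 20 mm, 70 to 120 g. Origin at the middle of its underside, 12 mm above the bench at the start. Handle: bar 22 mm wide (x), 20 mm high, y -18 to +77 mm. Blade: 64 mm wide, 2 mm thick, 9 to 11 mm above the underside, y -77 to -32 mm. Grip the handle across x at about y +20 mm.
- tray: Loose shallow stainless tray, 314 (x) x 214 (y) x 24 mm, walls 2 mm; origin at the middle of its underside, its floor 2 mm above that. The scraper fits flat in it at its middle in any direction.
- timer: Bystander: small white timer, 58 x 66 x 19 mm, origin under its middle.
- tally_counter: Bystander: round grey hand tally counter, 54 x 55 x 19 mm, origin under its middle.
- marker: Bystander: marker pen lying on the bench, 132 mm long, 16 mm high, origin at its middle underneath.
Mind the look-alikes: they are no part of the job. Leave any green or red look-alike of the scraper alone.

How it is judged:
On the way:
1. The hook bolt has been turned more than 1.05 rad the way that gives, with the scraper still in its fixture ((value of joint hook_bolt above 1.05 rad or value of joint hook_bolt below -1.05 rad) and distance of scraper from where it was at the start of the episode below 0.015 m), for 0.2 s.
At the end, for the whole second after the job is handed in: The scraper lies at rest flat on the tray's floor (within 0.1 rad of level, the same way up as at the start, its middle within 140 mm of the tray's middle along and 90 mm across, its underside less than 10 mm above the tray's underside), and the hook bolt still stands more than 1.05 rad open (x of scraper in the frame of tray between -0.14 and 0.14 m and y of scraper in the frame of tray between -0.09 and 0.09 m and z of scraper in the frame of tray below 0.01 m and angle between scraper's own z axis and vertical below 0.1 rad and (value of joint hook_bolt above 1.05 rad or value of joint hook_bolt below -1.05 rad) and linear speed of scraper below 0.02 m/s and angular speed of scraper below 0.2 rad/s); the robot touches nothing.
It fails at once if The scraper is pulled out (moved more than 30 mm) while the hook is still over it (bolt within 0.8 rad of 0) (value of joint hook_bolt between -0.8 and 0.8 rad and distance of scraper from where it was at the start of the episode above 0.03 m).
It fails at once if The timer, the tally counter or the marker is moved more than 30 mm (distance of any of timer, tally_counter, marker from where it was at the start of the episode above 0.03 m).
It also fails if it takes over 58 s, if anything falls off the work surface, if the arm or the gripper's body presses on something with over 40 N, if the wrist force passes 120 N, or if a joint passes its speed limit or range.

### The arm

A 6-joint arm with a two-finger parallel gripper is mounted at the origin on a cart in front of the work surface, level with it; the furniture and walls round the work are solid. World frame = base frame: x ahead of the robot, y to its left, z up, the work surface at z = 0. Lengths are in m, angles in rad, forces in N, time in s.
With the tool pointing down it reaches from about 0.375 to 0.925 m from the base axis. Payload 5.7 kg.
Tool frame: the origin (TCP) lies between the finger pads; the fingertips stand 17 mm ahead of it and the grasp point (between the pads) lies 2 mm behind it (r.tip_extent is the distance from the TCP to the fingertips, in m); z points along the fingers, y is the line along which they close (so a half turn about z gives the same grasp; the last joint's range is limited). The gripper opens to 85 mm and grips with 20 to 120 N. Pads are 22 mm wide; open, the fingers measure 114 mm over their backs; the gripper's body (76 mm by 85 mm) begins 54 mm behind the grasp point. The pads swing forward as they close: fully open they stand 13 mm farther back than shut.
Start: joints at [1.038, 0.359, 1.51, -0, 1.272, -0.115], TCP at [0.243, 0.548, 0.248] pointing down, gripper open.
Joint ranges: [-2.97, 2.97], [-1.01, 2.36], [0.21, 2.38], [-0.96, 4.11], [0.2, 2.71], [-2.98, 2.98]. Speed limits (rad/s): [2.39, 2.39, 3.14, 3.14, 3.14, 3.14].

### API

Orientations are given as a unit quaternion [w, x, y, z].
In Python, from cell import r, eyes gives the robot as it stands.
- The arm moves only by the tool move_arm, never from a script. Its argument "deltas" is one flat list of numbers, 7 for each row, row after row: the shift along the world's x, y, z in m, then the turn, a rotation vector about the world's x, y, z in degrees, then the finger opening in m, from 0 to 0.0854. In form: [x, y, z, rx, ry, rz, gripper, x, y, z, rx, ry, rz, gripper, ...]. A call has 1 to 10 rows; each row is the pose to reach, as a shift and turn from the pose commanded when the call began; what a row does not reach only later rows make up. A row lasts 1/12 s, in which the tool goes at most 41.7 mm and 7.16 degrees, less where a joint would pass 70% of its speed; a pose out of reach is approached as far as the arm can. A call with a gripper value outside its range is refused whole. The fingers move at their own pace and stop on an object; "squeeze" is the grip in N (left out, the last holds). Time passes only in rows, so rows that repeat a pose let the fingers close. It gives the time, the measured TCP pose, the force, the opening and the grip force at its end, in the units of the state.
- r.sense(): the state, without advancing time (a new reading comes with each control period).
- eyes.snapshot(name): name is "scene" or "top"; returns a dict with "color" (400x640x3 uint8, red, green, blue), "intrinsics" (3x3 intrinsics, pixels), "camera_from_world" (4x4, takes a point from world to camera coordinates). Camera axes: x right, y down, z forward; pixel columns grow to the right and rows downward; lengths in m; the calibration is good to about 2 mm. A picture is of the moment at which its call begins. There is no depth.
- r.finish_job(): hands the job in; it is judged then, once.
Trained networks look in the newest picture that a camera, given by its name, has taken for a name from the list of things; names that differ only in an ending like _2 or _b are one class to them, and where a whole thing is asked for, a point or a joint stands for the part that bears it (a point fixed in the world has none). Each returns a list of dicts, best first, with "p" (0 to 1); they miss things now and then, are a little off and sometimes report something else, mostly with a low value. They report only what shows in the picture. A call takes as long as a camera call. They do not tell look-alikes from the thing itself.
- eyes.recognise(camera, query): "point" ([column, row] as shares, 0 to 1, of the picture: columns of its width, rows of its height, amid what is visible of it).
- eyes.outline_of(camera, query): "region" (400x640 bool, what is visible of it) and "point" ([column, row] as shares, 0 to 1, of the picture: columns of its width, rows of its height, amid what is visible of it).
The state is a dict: "clock": time; "q": joint angles; "joint_velocities": joint speeds; "joint_efforts": joint torques, N m; "ee_pos": TCP position; "tcp_rot": TCP orientation; "force": force on the tool from outside, world axes, zero at the start; "moment": the same for the moment, N m; "gripper_width": finger opening in m; "grip_force": force on a finger pad.
Only numpy, scipy, OpenCV 4.12 (cv2) and the standard library are available. Lean on these libraries where they do the work, as an engineer would, in place of code of your own. Each camera call takes 0.05 s, during which the arm holds its last target. There are 200 camera calls.

## Working session

There is one attempt and no reset: what is moved stays moved. The work goes in short steps, Python scripts to look and compute and a tool call to move; the robot and the scene stay as the last step left them, time stands still between calls to the robot, and variables do not carry over. Pictures are saved under pics/ and viewed, at most 10 in all, crops included, and the job is handed in when it is done.

Besides the shell and the picture viewer there is one more tool, called as name(argument=value, ...) on one line, values as JSON. move_arm: Moves the arm, as the interface text tells. Its arguments: {"type":"object","properties":{"deltas":{"type":"array","items":{"type":"number"}},"squeeze":{"type":"number"}},"required":["deltas"]}

```bash
mkdir -p pics
cat > h.py <<'E'
import numpy as np, cv2
from cell import r, eyes
def snap(n):
    s=eyes.snapshot(n); return s
def back(s,uv,z):
    K=np.array(s["intrinsics"]);T=np.array(s["camera_from_world"])
    R,t=T[:3,:3],T[:3,3]; d=R.T@np.linalg.inv(K)@np.array([uv[0],uv[1],1.]); c=-R.T@t
    return c+d*(z-c[2])/d[2]
def proj(s,P):
    K=np.array(s["intrinsics"]);T=np.array(s["camera_from_world"])
    p=K@(T[:3,:3]@np.array(P,float)+T[:3,3]); return p[:2]/p[2]
E
python3 - <<'E'
from h import *
for n in ["top","scene"]:
    s=snap(n); cv2.imwrite(f"pics/{n}0.png",s["color"][:,:,::-1])
    T=np.array(s["camera_from_world"]);print(n,-T[:3,:3].T@T[:3,3])
    for q,z in [("scraper",.03),("wing",.09),("foot",.025),("fixture",.012),("tray",.01),("timer",.02),("tally_counter",.02),("marker",.01)]:
        for d in eyes.outline_of(n,q)[:3]:
            uv=np.array(d["point"])*[640,400]
            m=d["region"].astype(np.uint8); rc=cv2.minAreaRect(cv2.findNonZero(m)) if m.any() else None
            print(q,round(d["p"],2),uv.round(),back(s,uv,z).round(3), np.round(np.hstack([rc[0],rc[1],rc[2]]),0) if rc else'')
print(r.sense())
E
```

```text
top [ 0.33653454 -0.20748644  1.30964416]
scraper 0.76 [398. 229.] [ 0.465 -0.455  0.03 ] [394. 229.  14.  45.  90.]
scraper 0.7 [324. 230.] [ 0.461 -0.217  0.03 ] [320. 231.  48.  17.  10.]
scraper 0.67 [452. 265.] [ 0.351 -0.621  0.03 ] [455. 263.  50.  18.  67.]
wing 0.64 [342. 214.] [ 0.506 -0.272  0.09 ] [344. 218.  26.  17.  87.]
foot 0.6 [342. 212.] [ 0.52  -0.277  0.025] [343. 218.  26.  16.  90.]
fixture 0.63 [322. 215.] [ 0.513 -0.212  0.012] [323. 218.  59.  52.  17.]
tray 0.61 [189. 231.] [0.463 0.219 0.01 ] [188. 231.  68. 100.   9.]
timer 0.61 [263. 180.] [ 0.63  -0.018  0.02 ] [262. 179.  14.  15.  90.]
timer 0.56 [241. 139.] [0.771 0.057 0.02 ] [241. 138.  18.  20.  90.]
timer 0.31 [324. 216.] [ 0.507 -0.218  0.02 ] [323. 218.  58.  51.  17.]
tally_counter 0.56 [262. 181.] [ 0.625 -0.017  0.02 ] [262. 179.  13.  13.  81.]
marker 0.7 [250. 237.] [0.443 0.02  0.01 ] [252. 235.  38.   4.   5.]
marker 0.46 [240. 137.] [0.782 0.063 0.01 ] [242. 138.  17.  18.  90.]
marker 0.38 [343. 212.] [ 0.522 -0.28   0.01 ] [344. 218.  26.  17.  90.]
scene [-0.16027225 -1.08709305  1.1
[... 983 characters left out ...]
([ 1.03792213e+00,  3.58747650e-01,  1.51038142e+00,  4.83088804e-06,
        1.27253186e+00, -1.15120916e-01]), 'joint_velocities': array([ 9.19237513e-04, -1.64054467e-03,  9.37446061e-05,  1.13913319e-03,
       -7.97312316e-04,  1.87932494e-04]), 'joint_efforts': array([-6.93315560e-04, -5.27571881e+01, -2.79062730e+01, -3.68041374e-04,
        1.55748421e-03, -3.77679260e-05]), 'ee_pos': array([0.2434274 , 0.54836979, 0.24830506]), 'tcp_rot': array([-1.30582326e-05,  2.07361782e-01,  9.78264325e-01, -3.16311304e-05]), 'force': array([ 0.24675742, -0.41673171, -0.00852856]), 'moment': array([ 0.02690809, -0.05084803,  0.00719337]), 'grip_force': 0.0, 'gripper_width': 0.08571027133709283}
```

View pics/top0.png

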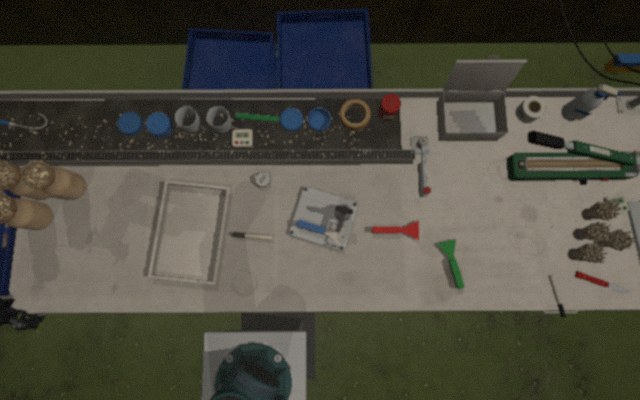

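View pics/scene0.png

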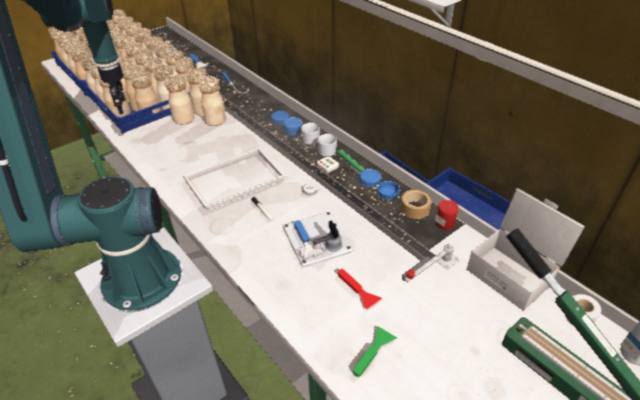

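The fixture (about 322,218 in top) holds the blue scraper, with its handle pointing left. The tray is at (188,231), and the green and red look-alikes are off to the right. I'll enlarge the fixture next.

Run:
```python
from h import *
a=cv2.imread("pics/top0.png")[178:258,280:370]; b=cv2.imread("pics/scene0.png")[205:270,275:355]
a=cv2.resize(a,(450*1,400),interpolation=cv2.INTER_CUBIC); b=cv2.resize(b,(492-142,400*1),interpolation=cv2.INTER_CUBIC)
cv2.imwrite("pics/c1.png",np.hstack([a,b]))
s=snap("top");im=s["color"]
hsv=cv2.cvtColor(im,cv2.COLOR_RGB2HSV)
m=((hsv[...,0]>100)&(hsv[...,0]<125)&(hsv[...,1]>110)).astype(np.uint8); m[:178]=0;m[258:]=0;m[:,:280]=0;m[:,370:]=0
pts=cv2.findNonZero(m); rc=cv2.minAreaRect(pts); print("handle",rc,len(pts))
for c in cv2.boxPoints(rc): print(back(s,c,.032).round(4))
print('hc',back(s,pts.reshape(-1,2).mean(0),.032))
for q in ["fixture","tray"]:
    d=eyes.outline_of("top",q)[0]; rc=cv2.minAreaRect(cv2.findNonZero(d["region"].astype(np.uint8)))
    z=.012
    C=np.array([back(s,c,z)[:2] for c in cv2.boxPoints(rc)]); print(q,rc,C.round(4),C.mean(0), [np.degrees(np.arctan2(*(C[(i+1)%4]-C[i])[::-1])).round(1) for i in range(4)],[np.linalg.norm(C[(i+1)%4]-C[i]).round(3) for i in range(2)])
```

```text
handle ((310.3868103027344, 226.39620971679688), (26.235868453979492, 4.395537853240967), 15.945395469665527) 111
[ 0.4785 -0.1328  0.032 ]
[ 0.492  -0.1366  0.032 ]
[ 0.4684 -0.2173  0.032 ]
[ 0.4549 -0.2133  0.032 ]
hc [ 0.47341966 -0.17472677  0.032     ]
fixture ((323.3570556640625, 218.13426208496094), (58.212158203125, 51.84996795654297), 17.744672775268555) [[ 0.4514 -0.1012]
 [ 0.6145 -0.1521]
 [ 0.5539 -0.3341]
 [ 0.3934 -0.2797]] [ 0.50331277 -0.21676897] [np.float64(-17.3), np.float64(-108.4), np.float64(161.3), np.float64(72.0)] [np.float64(0.171), np.float64(0.192)]
tray ((188.06468200683594, 231.4344024658203), (67.74209594726562, 100.86136627197266), 8.56914234161377) [[0.3197 0.3447]
 [0.6445 0.3174]
 [0.609  0.0939]
 [0.287  0.1306]] [0.46506487 0.22164723] [np.float64(-4.8), np.float64(-99.0), np.float64(173.5), np.float64(81.3)] [np.float64(0.326), np.float64(0.226)]
```

View pics/c1.png

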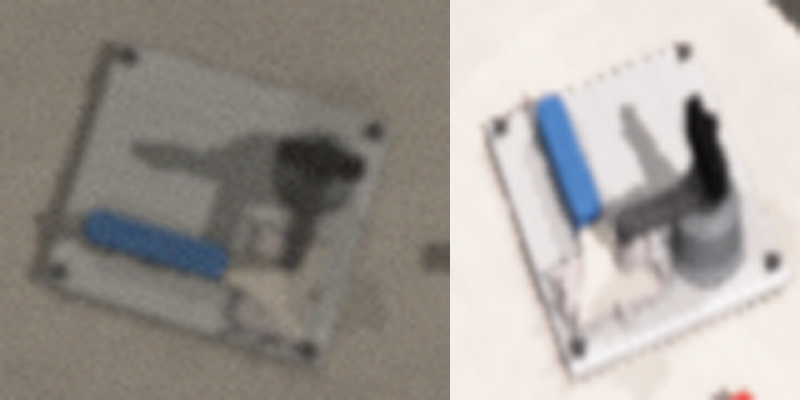

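Run:
```python
from h import *
for n,w in [("top",(344,209.6)),("scene",(333.7,229.4))]:
    s=snap(n); print(n,proj(s,[.5201,-.2798,.085]),back(s,w,.085), "foot",proj(s,[.461,-.2612,.04]),"grip",proj(s,[.4711,-.1857,.032]))
```

```text
top [343.86144523 209.29584063] [ 0.51914847 -0.28021258  0.085     ] foot [337.49064354 229.86965647] grip [313.72296576 227.0996441 ]
scene [332.1743     229.04965505] [ 0.52267652 -0.28399917  0.085     ] foot [313.83602443 244.85332634] grip [301.62771242 231.91325935]
```

move_arm(deltas=[0.04,-0.04,0,0,0,-7,0.06,0.08,-0.08,0,0,0,-14,0.06,0.1,-0.12,0,0,0,-21,0.06,0.12,-0.16,0,0,0,-28,0.06,0.14,-0.2,0,0,0,-35,0.06,0.16,-0.235,0,0,0,-42,0.06,0.18,-0.27,0,0,0,-48,0.06,0.19,-0.31,0,0,0,-54,0.06,0.2,-0.35,0,0,0,-60,0.06,0.21,-0.39,0,0,0,-66,0.06])

```text
clock: 1.98
ee_pos: [0.4454, 0.1883, 0.2485]
tcp_rot: [0.0, 0.709, 0.706, 0.0]
force: [-0.1, -0.8, 0.4]
gripper_width: 0.0599
grip_force: 0.0
```

move_arm(deltas=[0.01,-0.04,0,0,0,-3,0.06,0.015,-0.08,0,0,0,-6,0.06,0.02,-0.12,0,0,0,-9,0.06,0.03,-0.16,0,0,0,-12,0.06,0.035,-0.2,0,0,0,-15,0.06,0.04,-0.24,0,0,0,-17.5,0.06,0.045,-0.28,0,0,0,-17.5,0.06,0.05,-0.32,0,0,0,-17.5,0.06,0.055,-0.36,0,0,0,-17.5,0.06,0.06,-0.4,-0.03,0,0,-17.5,0.06])

```text
clock: 2.82
ee_pos: [0.507, -0.2077, 0.2275]
tcp_rot: [0.005, 0.806, 0.591, 0.002]
force: [1.9, -0.4, 0.1]
gripper_width: 0.0599
grip_force: 0.0
```

move_arm(deltas=[0.007,-0.038,-0.03,0,0,0,0.05,0.007,-0.038,-0.04,0,0,0,0.05,0.007,-0.038,-0.04,0,0,0,0.05])

```text
clock: 3.07
ee_pos: [0.5093, -0.2425, 0.1801]
tcp_rot: [-0.002, 0.807, 0.59, -0.001]
force: [-0.9, 0.8, 0.8]
gripper_width: 0.05
grip_force: 0.0
```

Run:
```python
from h import *
s=r.sense();print(s["ee_pos"],s["tcp_rot"],s["q"],s["clock"])
i=snap("scene"); 
c=i["color"][170:260,280:390,::-1]; cv2.imwrite("pics/c2.png",cv2.resize(c,None,fx=5,fy=5,interpolation=cv2.INTER_CUBIC))
```

```text
[ 0.5092633  -0.24253452  0.1801366 ] [-0.00226437  0.80703405  0.59049958 -0.00107571] [-5.66692437e-01  3.80998643e-01  1.66440165e+00 -3.99262700e-04
  1.10119353e+00 -2.59074599e-01] 3.0667
```

View pics/c2.png

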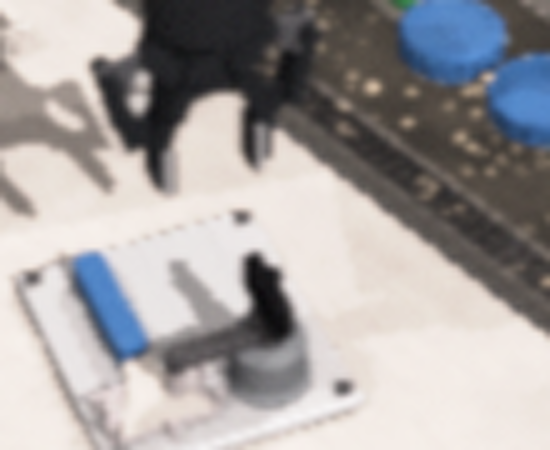

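The open gripper is above and to the left of the wing, which stands at about (270,300) in the crop. Nothing else is near it. I'll centre the gripper and check the pose.

move_arm(deltas=[0.011,-0.038,-0.02,0,0,0,0.05,0.011,-0.038,-0.02,0,0,0,0.05,0.011,-0.038,-0.02,0,0,0,0.05])

```text
clock: 3.37
ee_pos: [0.5224, -0.2793, 0.1638]
tcp_rot: [0.0, 0.806, 0.592, 0.0]
force: [-1.2, 0.1, -0.5]
gripper_width: 0.0501
grip_force: 0.0
```

move_arm(deltas=[0,0,0,0,0,0,0.05,0,0,0,0,0,0,0.05])

```text
clock: 3.53
ee_pos: [0.5219, -0.2777, 0.1645]
tcp_rot: [0.0, 0.806, 0.592, 0.0]
force: [-1.1, -0.2, -0.1]
gripper_width: 0.0498
grip_force: 0.0
```

move_arm(deltas=[-0.001,-0.0025,-0.035,0,0,0,0.05,-0.001,-0.0025,-0.06,0,0,0,0.05,-0.001,-0.0025,-0.0785,0,0,0,0.05,-0.001,-0.0025,-0.0785,0,0,0,0.05])

```text
clock: 3.87
ee_pos: [0.5185, -0.2788, 0.0824]
tcp_rot: [-0.003, 0.806, 0.592, -0.001]
force: [-0.6, 0.1, 0.6]
gripper_width: 0.0498
grip_force: 0.0
```

move_arm(deltas=[0,0,0,0,0,0,0.025,0,0,0,0,0,0,0.018,0,0,0,0,0,0,0.01,0,0,0,0,0,0,0.005,0,0,0,0,0,0,0.005,0,0,0,0,0,0,0.005], squeeze=40)

```text
clock: 4.37
ee_pos: [0.5223, -0.2818, 0.0883]
tcp_rot: [0.002, 0.806, 0.592, 0.001]
force: [-1.0, 3.1, 12.3]
gripper_width: 0.0135
grip_force: 59.9
```

```bash
python3 -c "
from h import *
s=r.sense();print(s)"
```

```text
{'clock': 4.3667, 'q': array([-6.11500507e-01,  5.29388225e-01,  1.68517753e+00,  6.87131111e-04,
        9.23052181e-01, -3.07841209e-01]), 'joint_velocities': array([ 0.00054286,  0.00174542,  0.00029999, -0.00237695,  0.00018674,
       -0.00027838]), 'joint_efforts': array([ -1.35415569, -50.43830752, -19.39856529,  -0.41451308,
        -1.16258863,   0.0598197 ]), 'ee_pos': array([ 0.52233317, -0.2818495 ,  0.08825816]), 'tcp_rot': array([0.00179505, 0.80604076, 0.59185662, 0.00089591]), 'force': array([-0.97479591,  3.1157893 , 12.34544024]), 'moment': array([0.5730577 , 0.45245665, 0.07644001]), 'grip_force': 59.875977410702035, 'gripper_width': 0.01352277584479158}
```

move_arm(deltas=[0,0,0.003,0,0,0,0.005,0,0,0.003,0,0,0,0.005])

```text
clock: 4.53
ee_pos: [0.5222, -0.2818, 0.0885]
tcp_rot: [0.001, 0.806, 0.592, 0.001]
force: [5.9, -0.6, -11.9]
gripper_width: 0.0137
grip_force: 52.0
```

move_arm(deltas=[0,0,0,0,0,4,0.005,0,0,0,0,0,8,0.005,0,0,0,0,0,8,0.005])

```text
clock: 4.78
ee_pos: [0.5224, -0.2819, 0.0885]
tcp_rot: [0.001, 0.762, 0.648, 0.001]
force: [5.4, -1.2, -11.6]
gripper_width: 0.0133
grip_force: 52.2
```

```bash
python3 -c "
from h import *
s=r.sense();print({k:np.round(s[k],3) for k in ['ee_pos','q','tcp_rot','force','moment','grip_force','gripper_width']})"
```

```text
{'ee_pos': array([ 0.522, -0.282,  0.088]), 'q': array([-6.120e-01,  5.300e-01,  1.684e+00,  1.000e-03,  9.250e-01,
       -4.510e-01]), 'tcp_rot': array([0.001, 0.762, 0.648, 0.001]), 'force': array([  5.384,  -1.227, -11.626]), 'moment': array([-0.054, -0.598, -0.04 ]), 'grip_force': np.float64(52.185), 'gripper_width': np.float64(0.013)}
```

move_arm(deltas=[0,0,-0.001,0,0,4,0.005,0,0,-0.0015,0,0,8,0.005])

```text
clock: 4.95
ee_pos: [0.5226, -0.2821, 0.0885]
tcp_rot: [0.002, 0.716, 0.698, 0.001]
force: [0.7, -1.3, 5.3]
gripper_width: 0.0133
grip_force: 73.7
```

```bash
cat > st.py <<'E'
from h import *
s=r.sense();print({k:np.round(s[k],3) for k in ['ee_pos','q','tcp_rot','force','moment','grip_force','gripper_width']})
print("yaw of tool y", 2*np.degrees(np.arctan2(s['tcp_rot'][2],s['tcp_rot'][1]))-90)
E
python3 st.py
```

```text
{'ee_pos': array([ 0.523, -0.282,  0.088]), 'q': array([-0.612,  0.53 ,  1.684,  0.002,  0.924, -0.588]), 'tcp_rot': array([0.002, 0.716, 0.698, 0.001]), 'force': array([ 0.748, -1.295,  5.267]), 'moment': array([ 0.071,  0.13 , -1.581]), 'grip_force': np.float64(73.679), 'gripper_width': np.float64(0.013)}
yaw of tool y -1.4255759601663698
```

The moment rises to -1.6 N m after about 16° anticlockwise, so that side is the hard stop. The free way is clockwise.

move_arm(deltas=[0,0,0,0,0,-7,0.005,0,0,0,0,0,-14,0.005,0,0,0,0,0,-21,0.005,0,0,0,0,0,-28,0.005,0,0,0,0,0,-35,0.005,0,0,0,0,0,-40,0.005,0,0,0,0,0,-40,0.005])

```text
clock: 5.53
ee_pos: [0.522, -0.2815, 0.0884]
tcp_rot: [0.001, 0.912, 0.41, 0.001]
force: [1.2, 3.6, 5.8]
gripper_width: 0.0135
grip_force: 52.1
```

```bash
python3 st.py
```

```text
{'ee_pos': array([ 0.522, -0.281,  0.088]), 'q': array([-6.110e-01,  5.290e-01,  1.685e+00,  1.000e-03,  9.250e-01,
        1.140e-01]), 'tcp_rot': array([0.001, 0.912, 0.41 , 0.001]), 'force': array([1.231, 3.574, 5.767]), 'moment': array([ 0.593, -0.011, -0.13 ]), 'grip_force': np.float64(52.062), 'gripper_width': np.float64(0.014)}
yaw of tool y -41.6166854842781
```

move_arm(deltas=[0,0,0,0,0,-7,0.005,0,0,0,0,0,-14,0.005,0,0,0,0,0,-21,0.005,0,0,0,0,0,-28,0.005,0,0,0,0,0,-35,0.005,0,0,0,0,0,-42,0.005,0,0,0,0,0,-47,0.005,0,0,0,0,0,-50,0.005,0,0,0,0,0,-50,0.005])

```text
clock: 6.28
ee_pos: [0.5217, -0.2808, 0.0884]
tcp_rot: [-0.0, 1.0, -0.012, 0.001]
force: [0.5, 4.9, 8.4]
gripper_width: 0.0133
grip_force: 52.2
```

```bash
python3 st.py
```

```text
{'ee_pos': array([ 0.522, -0.281,  0.088]), 'q': array([-0.611,  0.529,  1.686,  0.002,  0.925,  0.983]), 'tcp_rot': array([-0.   ,  1.   , -0.012,  0.001]), 'force': array([0.488, 4.945, 8.384]), 'moment': array([ 0.878,  0.037, -0.104]), 'grip_force': np.float64(52.163), 'gripper_width': np.float64(0.013)}
yaw of tool y -91.42555496538985
```

move_arm(deltas=[0,0,0,0,0,0,0.045,0,0,0,0,0,0,0.045,0,0,0,0,0,0,0.045,0,0,0.03,0,0,0,0.045,0,0,0.07,0,0,0,0.045,-0.03,0.03,0.08,0,0,7,0.045,-0.05,0.06,0.08,0,0,14,0.045,-0.05,0.095,0.08,0,0,21,0.045,-0.05,0.095,0.08,0,0,28,0.045,-0.05,0.095,0.08,0,0,35,0.045])

```text
clock: 7.12
ee_pos: [0.4699, -0.1847, 0.1668]
tcp_rot: [-0.0, 0.956, 0.293, -0.0]
force: [-0.1, -1.0, -0.7]
gripper_width: 0.0451
grip_force: 0.0
```

move_arm(deltas=[0,0,0,0,0,7,0.045,0,0,0,0,0,14,0.045,0,0,0,0,0,21,0.045,0,0,0,0,0,28,0.045,0,0,0,0,0,35,0.045,0,0,0,0,0,39,0.045,0,0,0,0,0,39,0.045])

```text
clock: 7.7
ee_pos: [0.4707, -0.1867, 0.1665]
tcp_rot: [0.0, 0.805, 0.593, -0.0]
force: [0.6, -0.5, 0.2]
gripper_width: 0.0451
grip_force: 0.0
```

```bash
python3 st.py
python3 - <<'E'
from h import *
i=snap("scene"); 
c=i["color"][170:280,260:390,::-1]; cv2.imwrite("pics/c3.png",cv2.resize(c,None,fx=5,fy=5,interpolation=cv2.INTER_CUBIC))
E
```

```text
{'ee_pos': array([ 0.471, -0.187,  0.166]), 'q': array([-0.514,  0.321,  1.806, -0.   ,  1.014, -0.213]), 'tcp_rot': array([ 0.   ,  0.805,  0.593, -0.   ]), 'force': array([ 0.6  , -0.486,  0.205]), 'moment': array([ 0.009,  0.017, -0.02 ]), 'grip_force': np.float64(0.0), 'gripper_width': np.float64(0.045)}
yaw of tool y -17.244229858659182
```

View pics/c3.png

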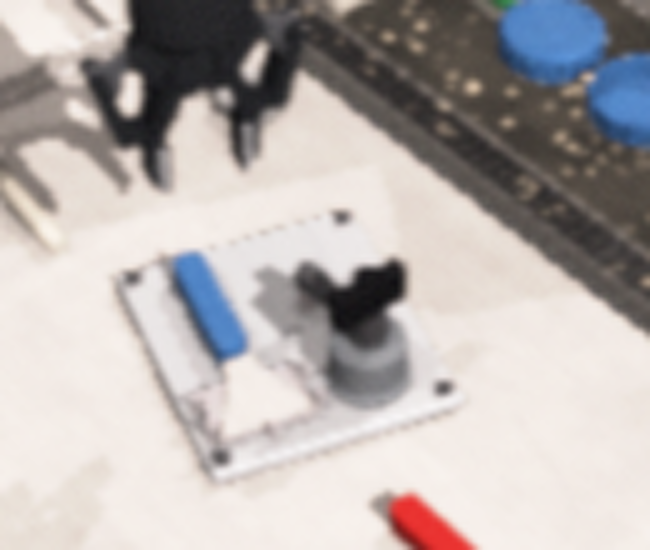

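The hook now stands well aside of the blade, pointing up and left at about (315,275) in the crop, and the scraper hasn't moved. The gripper can go down to the handle.

move_arm(deltas=[0,0.001,-0.04,0,0,0,0.045,0,0.001,-0.08,0,0,0,0.045,0,0.001,-0.11,0,0,0,0.045,0,0.001,-0.125,0,0,0,0.045,0,0.001,-0.1335,0,0,0,0.045,0,0.001,-0.1335,0,0,0,0.045,0,0.001,-0.1335,0,0,0,0.045])

```text
clock: 8.33
ee_pos: [0.4711, -0.1857, 0.0331]
tcp_rot: [0.0, 0.806, 0.591, -0.0]
force: [-0.5, 0.3, 1.3]
gripper_width: 0.045
grip_force: 0.0
```

move_arm(deltas=[0,0,0,0,0,0,0.03,0,0,0,0,0,0,0.02,0,0,0,0,0,0,0.015,0,0,0,0,0,0,0.012,0,0,0,0,0,0,0.012], squeeze=40)

```text
clock: 8.75
ee_pos: [0.472, -0.1862, 0.0344]
tcp_rot: [0.001, 0.806, 0.592, 0.001]
force: [-0.2, -0.4, 7.3]
gripper_width: 0.0212
grip_force: 40.4
```

```bash
python3 st.py
```

```text
{'ee_pos': array([ 0.472, -0.186,  0.034]), 'q': array([-0.512,  0.529,  1.913,  0.   ,  0.696, -0.207]), 'tcp_rot': array([0.001, 0.806, 0.592, 0.001]), 'force': array([-0.184, -0.415,  7.256]), 'moment': array([ 0.003,  0.086, -0.034]), 'grip_force': np.float64(40.413), 'gripper_width': np.float64(0.021)}
yaw of tool y -17.44873679102588
```

move_arm(deltas=[0,0,0.01,0,0,0,0.012,0,0,0.025,0,0,0,0.012,0,0,0.05,0,0,0,0.012,0,0,0.08,0,0,0,0.012,0,0,0.1,0,0,0,0.012,0,0,0.1,0,0,0,0.012])

```text
clock: 9.25
ee_pos: [0.4733, -0.1869, 0.1377]
tcp_rot: [0.004, 0.806, 0.592, 0.002]
force: [0.2, 0.1, -0.9]
gripper_width: 0.021
grip_force: 39.5
```

move_arm(deltas=[0,0.02,0,0,0,0,0.012,0,0.05,0,0,0,0,0.012,0,0.09,0,0,0,0,0.012,0,0.13,0,0,0,0,0.012,0,0.17,0,0,0,0,0.012,0,0.21,0,0,0,0,0.012,0,0.25,0,0,0,0,0.012,0,0.29,0,0,0,0,0.012,0,0.325,0,0,0,0,0.012,0,0.36,0,0,0,0,0.012])

```text
clock: 10.08
ee_pos: [0.4698, 0.1764, 0.1328]
tcp_rot: [-0.0, 0.806, 0.592, -0.0]
force: [0.3, -0.1, -1.0]
gripper_width: 0.0209
grip_force: 39.5
```

move_arm(deltas=[0,0.03,0,0,0,0,0.012,0,0.055,0,0,0,0,0.012,0,0.067,0,0,0,0,0.012,0,0.067,0,0,0,0,0.012])

```text
clock: 10.42
ee_pos: [0.4705, 0.2437, 0.1328]
tcp_rot: [-0.0, 0.805, 0.593, 0.0]
force: [0.8, 0.5, -0.8]
gripper_width: 0.0213
grip_force: 39.5
```

```bash
python3 st.py
python3 - <<'E'
from h import *
i=snap("scene"); 
c=i["color"][120:270,170:370,::-1]; cv2.imwrite("pics/c4.png",cv2.resize(c,None,fx=4,fy=4,interpolation=cv2.INTER_CUBIC))
E
```

```text
{'ee_pos': array([0.47 , 0.244, 0.133]), 'q': array([3.47e-01, 3.96e-01, 1.79e+00, 1.00e-03, 9.55e-01, 6.48e-01]), 'tcp_rot': array([-0.   ,  0.805,  0.593,  0.   ]), 'force': array([ 0.77 ,  0.493, -0.81 ]), 'moment': array([-0.019, -0.01 , -0.005]), 'grip_force': np.float64(39.482), 'gripper_width': np.float64(0.021)}
yaw of tool y -17.27776501800905
```

View pics/c4.png

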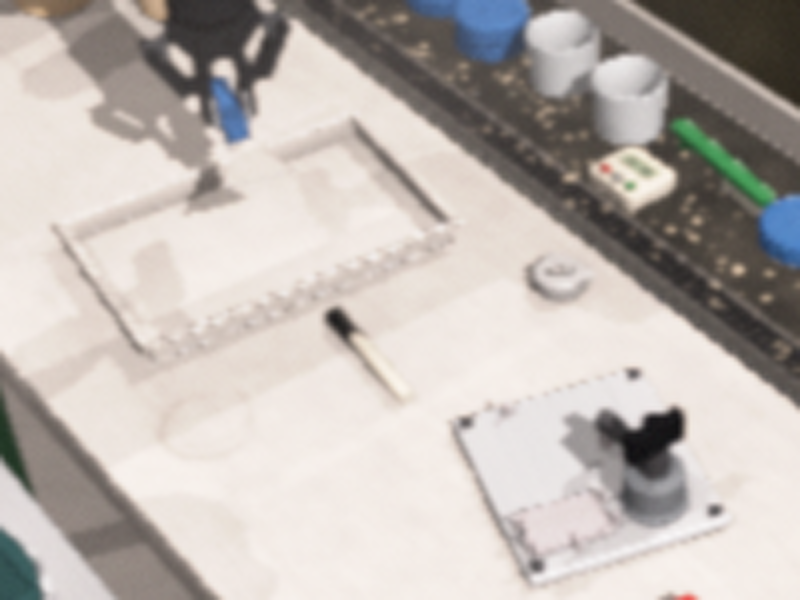

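The scraper is held over the tray, the fixture is empty, the hook is open and the bystanders are undisturbed. I'll lower it to the floor, which puts the TCP at about 0.0245.

move_arm(deltas=[0,-0.002,-0.035,0,0,0,0.012,0,-0.002,-0.07,0,0,0,0.012,0,-0.002,-0.09,0,0,0,0.012,0,-0.002,-0.1,0,0,0,0.012,0,-0.002,-0.105,0,0,0,0.012,0,-0.002,-0.108,0,0,0,0.012,0,-0.002,-0.1085,0,0,0,0.012,0,-0.002,-0.1085,0,0,0,0.012])

```text
clock: 11.13
ee_pos: [0.4717, 0.2395, 0.0254]
tcp_rot: [0.0, 0.806, 0.592, 0.001]
force: [1.0, -0.4, -0.8]
gripper_width: 0.021
grip_force: 39.5
```

```bash
python3 st.py
```

```text
{'ee_pos': array([0.472, 0.24 , 0.025]), 'q': array([0.339, 0.564, 1.868, 0.   , 0.708, 0.644]), 'tcp_rot': array([0.   , 0.806, 0.592, 0.001]), 'force': array([ 0.989, -0.368, -0.779]), 'moment': array([ 0.056, -0.061,  0.025]), 'grip_force': np.float64(39.464), 'gripper_width': np.float64(0.021)}
yaw of tool y -17.45524004189926
```

move_arm(deltas=[0,0,-0.001,0,0,0,0.012,0,0,-0.002,0,0,0,0.012,0,0,-0.002,0,0,0,0.012])

```text
clock: 11.38
ee_pos: [0.4718, 0.2398, 0.0244]
tcp_rot: [0.0, 0.806, 0.592, 0.001]
force: [-2.1, -1.7, 12.9]
gripper_width: 0.0212
grip_force: 41.1
```

move_arm(deltas=[0,0,0,0,0,0,0.03,0,0,0,0,0,0,0.045,0,0,0,0,0,0,0.045,0,0,0,0,0,0,0.045,0,0,0.03,0,0,0,0.045,0,0,0.07,0,0,0,0.045,0,0,0.11,0,0,0,0.045,0,0.04,0.15,0,0,0,0.045,0,0.08,0.17,0,0,0,0.045,0,0.12,0.17,0,0,0,0.045])

```text
clock: 12.22
ee_pos: [0.4727, 0.3468, 0.1947]
tcp_rot: [0.001, 0.807, 0.591, 0.003]
force: [1.0, -0.4, -0.4]
gripper_width: 0.0451
grip_force: 0.0
```

```bash
python3 st.py
python3 - <<'E'
from h import *
i=snap("scene"); 
c=i["color"][120:270,170:370,::-1]; cv2.imwrite("pics/c5.png",cv2.resize(c,None,fx=4,fy=4,interpolation=cv2.INTER_CUBIC))
E
```

```text
{'ee_pos': array([0.473, 0.347, 0.195]), 'q': array([ 0.515,  0.389,  1.609, -0.   ,  1.138,  0.822]), 'tcp_rot': array([0.001, 0.807, 0.591, 0.003]), 'force': array([ 0.979, -0.429, -0.409]), 'moment': array([-0.044, -0.053, -0.004]), 'grip_force': np.float64(0.0), 'gripper_width': np.float64(0.045)}
yaw of tool y -17.57023461890968
```

View pics/c5.png

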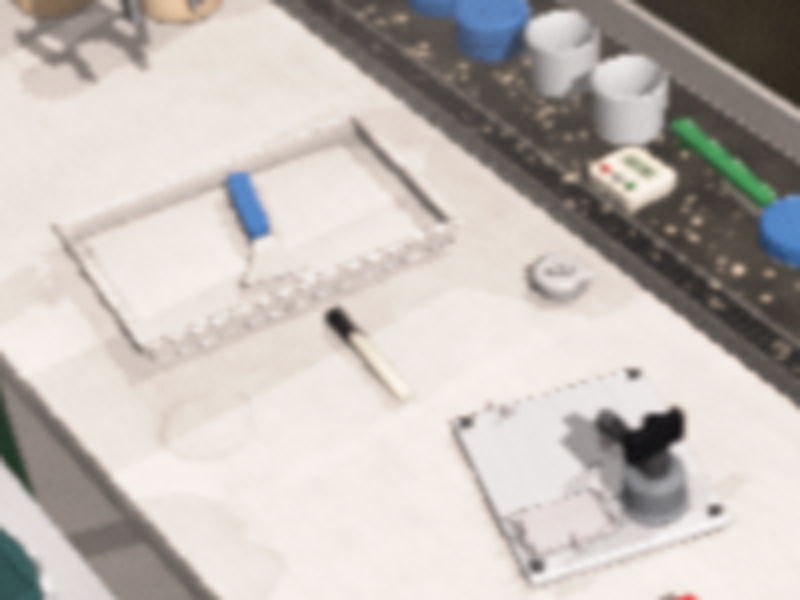

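The scraper lies flat in the middle of the tray at about (248,215), the hook is still open, and the gripper is clear.

```bash
python3 -c "
from cell import r
print(r.finish_job())"
```

```text
the job is handed in; nothing more can be done
None
```

The job is handed in, with no verdict returned: the bolt gave clockwise and was turned to about 1.3 rad open. The last picture showed the scraper flat near the middle of the tray and the timer, tally counter and marker where they were.

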